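# Lay the sample tubes in the inspection cradle

### The job

Take the two glass sample tubes off the slanted drying rack and lay each level in the V-groove of the cradle that has its colour, resting in both notches, its right end touching the grey buffer plate at the stop of that groove so that it keeps the brass button there pressed in. The tubes are fragile: set them down without dropping them and bring them against the plates lightly, by feel, hardly pushing them back, since the stops are not always clamped at the same place. Let go of both, and leave the other things on the worktop where they stand.

Things in the scene. Friction and masses are not known exactly. Their poses are not given: they have to be found in the camera images.
- tube_red_mid (a point): centre of the loose glass sample tube with red end fittings: a plain cylinder, diameter 28 mm, length 160 mm, 0.1 to 0.15 kg; grip it across near the middle. y runs along the tube. At the start it lies in one of the two places of the rack (which one varies), 42 degrees from level, y pointing up the slope, to the left. It may turn about y, so x and z mean nothing
- tube_blue_mid (a point): centre of the loose glass sample tube with blue end fittings: a plain cylinder, diameter 28 mm, length 160 mm, 0.1 to 0.15 kg; grip it across near the middle. y runs along the tube. At the start it lies in one of the two places of the rack (which one varies), 42 degrees from level, y pointing up the slope, to the left. It may turn about y, so x and z mean nothing
- tube_red: the whole red tube; origin and axes as tube_red_mid
- tube_blue: the whole blue tube; origin and axes as tube_blue_mid
- rack: fixed white slanted drying rack on a grey foot; origin on the worktop. y is level and points left as the robot sees it, the way the tubes rise at 42 degrees; the tubes lie one behind the other at x = +45 and -45 mm, centres 100 mm above y = 0. Each rests in two open V-notched bars 10 mm wide, 45 mm up and down the slope from its centre, low end on a lip. Between the bars the plate is 34 mm below its axis
- cradle: fixed level inspection cradle: aluminium base plate 270 x 180 x 12 mm with two black V-notched bars across it, 10 mm wide, at y = +45 and -45 mm. Origin on the worktop midway between the bars; y runs along the grooves, to the left; the red-marked groove (farther from the robot) is at x = +45 mm, the blue one at x = -45 mm. Between the bars the base plate is 50 mm below the axis of a lying tube
- groove_red (a point): where the axis of a tube lying in both V notches of the red-marked groove runs, midway between the two bars, 62 mm above the worktop; its y axis runs along the groove, away from the stop, z up. The notches have 90-degree sides whose rims are about level with the axis
- groove_blue (a point): where the axis of a tube lying in both V notches of the blue-marked groove runs, midway between the two bars, 62 mm above the worktop; its y axis runs along the groove, away from the stop, z up. The notches have 90-degree sides whose rims are about level with the axis
- button_red (a joint): brass button, 12 mm wide, in the grey buffer plate of the stop block at the right end of the red groove, on the axis of a lying tube: metres pressed in, 0 = out by 4 mm, 0.004 = flush with the plate; soft spring, under 0.2 N. The block is clamped with the plate's left face anywhere 85 to 105 mm right of the groove's middle; where is not reported: find it by touch
- button_blue (a joint): brass button, 12 mm wide, in the grey buffer plate of the stop block at the right end of the blue groove, on the axis of a lying tube: metres pressed in, 0 = out by 4 mm, 0.004 = flush with the plate; soft spring, under 0.2 N. The block is clamped with the plate's left face anywhere 85 to 105 mm right of the groove's middle; where is not reported: find it by touch
- plate_red (a joint): grey buffer plate (34 x 36 mm, 8 mm thick) in front of the aluminium stop block of the red groove, its face centred on the axis of a lying tube: metres pushed back to the right, 0 at rest; a stiff, damped spring of 6 N per mm, which returns when relieved. 0.003 (18 N) is too hard for the glass
- plate_blue (a joint): grey buffer plate (34 x 36 mm, 8 mm thick) in front of the aluminium stop block of the blue groove, its face centred on the axis of a lying tube: metres pushed back to the right, 0 at rest; a stiff, damped spring of 6 N per mm, which returns when relieved. 0.003 (18 N) is too hard for the glass
- flask_mid (a point): half-way up a loose glass conical flask with red stopper, 76 mm wide, 137 mm tall: a bystander
- wash_mid (a point): half-way up a loose wash bottle with red spout, 73 x 96 x 188 mm: a bystander
- vial_mid (a point): half-way up a loose vial with blue cap, 24 mm wide, 52 mm tall: a bystander
- small_beaker_mid (a point): half-way up a loose small beaker, 46 mm wide, 50 mm tall: a bystander
Not all that is in view belongs to the job. Leave any brown look-alike of the tube_blue alone.

How it is judged:
By the outcome, as a careful person would: the job done as asked, in the order asked, and still so for the second after the job is handed in, with the robot touching nothing.
It also fails if it takes over 54 s, if anything falls off the work surface, if the arm or the gripper's body presses on something with over 40 N, if the wrist force passes 120 N, or if a joint passes its speed limit or range.

### The arm

A 6-joint arm with a two-finger parallel gripper is mounted at the origin on a cart in front of the work surface, level with it; the furniture and walls round the work are solid. World frame = base frame: x ahead of the robot, y to its left, z up, the work surface at z = 0. Lengths are in m, angles in rad, forces in N, time in s.
With the tool pointing down it reaches from about 0.35 to 0.775 m from the base axis. Payload 5.5 kg.
Tool frame: the origin (TCP) lies midway between the tips of the shut fingers; the grasp point (between the pads) lies 19 mm behind it (env.tcp_to_grasp is the distance from the TCP to the grasp point, in m); z points along the fingers, y is the direction in which the jaws open and shut (so a half turn about z gives the same grasp; the last joint's range is limited). The gripper opens to 85 mm and grips with 20 to 120 N. Pads are 22 mm wide; open, the fingers measure 114 mm over their backs; the gripper's body (76 mm by 85 mm) begins 54 mm behind the grasp point. The pads swing forward as they close: fully open they stand 13 mm farther back than shut.
Start: joints at [0.984, 0.313, 0.046, 1.304, 0, 1.431], TCP at [0.248, 0.519, 0.231] pointing down, gripper open.
Joint ranges: [-2.76, 2.76], [-0.86, 1.69], [-1.03, 1.26], [-2.2, 2.34], [-1.47, 1.5], [-3.14, 3.14]. Speed limits (rad/s): [2.57, 2.57, 3.14, 3.14, 3.14, 3.14].

### API

Orientations are given as a unit quaternion [w, x, y, z].
In Python, from workcell import get_state, viewer, hand_in, finder, env gives the robot as it stands.
- The arm moves only by the tool arm_command, never from a script. Its argument "motion" is a list of rows, each an object of numbers: "x", "y", "z": the shift along the tool's x, y, z in mm; "rx", "ry", "rz": the turn, a rotation vector about the tool's x, y, z in degrees; "hand": the closure, from -1 (fully open) to 1 (shut). A call has 1 to 10 rows; each row is the pose to reach, as a shift and turn from the pose commanded when the call began, along the tool's axes at that moment; what a row does not reach only later rows make up. A row lasts 1/8 s, in which the tool goes at most 62.5 mm and 10.7 degrees, less where a joint would pass 70% of its speed; a pose out of reach is approached as far as the arm can. A call with a gripper value outside its range is refused whole. The fingers move at their own pace and stop on an object; "force" is the grip in N (left out, the last holds). Time passes only in rows, so rows that repeat a pose let the fingers close. It gives the time, the measured TCP pose, the force and the opening at its end, in the units of the state.
- get_state(): the state, without advancing time (a new reading comes with each control period).
- viewer.read_camera(name): name is "side" or "top" or "wrist"; returns a dict with "image" (400x640x3 uint8, red, green, blue), "z_map" (400x640 float32, m along the optical axis (not along the pixel's ray), 0 where there is no reading), "intrinsics" (3x3 intrinsics, pixels), "rvec" (rotation vector, rad) and "tvec" (3), from world to camera coordinates, as OpenCV has them. Camera axes: x right, y down, z forward; pixel columns grow to the right and rows downward; lengths in m; the calibration is good to about 2 mm. A picture is of the moment at which its call begins.
- hand_in(): hands the job in, once; it reports no verdict.
Trained networks look in a picture, given as the dict that the camera call returned (one of the last four; its "shot" number tells which), for a name from the list of things; names that differ only in an ending like _2 or _b are one class to them, and where a whole thing is asked for, a point or a joint stands for the part that bears it (a point fixed in the world has none). Each returns a list of dicts, best first, with "score" (0 to 1); they miss things now and then, are a little off and sometimes report something else, mostly with a low value. They report only what shows in the picture. A call takes as long as a camera call. They do not tell look-alikes from the thing itself.
- finder.find_in(picture, query): "at" ([column, row] in pixels, amid what is visible of it).
- finder.masks_of(picture, query): "region" (400x640 bool, what is visible of it) and "at" ([column, row] in pixels, amid what is visible of it).
The state is a dict: "clock": time; "joint_pos": joint angles; "qvel": joint speeds; "tau": joint torques, N m; "tcp_pos": TCP position; "orientation": TCP orientation; "wrist_force": force on the tool from outside, world axes, zero at the start; "ft_torque": the same for the moment, N m; "finger_gap": finger opening in m.
Only numpy, scipy, OpenCV 4.12 (cv2) and the standard library are available. Lean on these libraries where they do the work, as an engineer would, in place of code of your own. Each camera call takes 0.05 s, during which the arm holds its last target.

## Working session

There is one attempt and no reset: what is moved stays moved. The work goes in short steps, Python scripts to look and compute and a tool call to move; the robot and the scene stay as the last step left them, time stands still between calls to the robot, and variables do not carry over. Pictures are saved under pics/ and viewed, and the job is handed in when it is done.

Besides the shell and the picture viewer there is one more tool, called after "Emit:" as a command line: name --argument value ..., lists and objects as JSON in quotes. arm_command: Moves the arm, as the interface text tells. Its arguments: {"type":"object","properties":{"motion":{"type":"array","items":{"type":"object","properties":{"x":{"type":"number"},"y":{"type":"number"},"z":{"type":"number"},"rx":{"type":"number"},"ry":{"type":"number"},"rz":{"type":"number"},"hand":{"type":"number"}}}},"force":{"type":"number"}},"required":["motion"]}

```bash
ls; mkdir -p pics
cat > h.py <<'E'
import numpy as np, cv2
from workcell import get_state, viewer, hand_in, finder, env
from scipy.spatial.transform import Rotation as R
def w2c(p): 
    return R.from_rotvec(np.ravel(p['rvec'])).as_matrix(), np.ravel(p['tvec'])
def cloud(p):
    K=np.array(p['intrinsics']);z=p['z_map'];v,u=np.mgrid[0:400,0:640]
    c=np.stack([(u-K[0,2])/K[0,0]*z,(v-K[1,2])/K[1,1]*z,z],-1)
    Rm,t=w2c(p); w=(c-t)@Rm; w[z<=0]=np.nan
    return w
def save(p,n): cv2.imwrite('pics/'+n,cv2.cvtColor(p['image'],cv2.COLOR_RGB2BGR))
E
python3 - <<'E'
from h import *
s=get_state();print(s)
for n in ['top','side','wrist']:
    p=viewer.read_camera(n);save(p,n+'0.png')
    np.savez('/tmp/%s0.npz'%n,w=cloud(p),im=p['image'],K=p['intrinsics'],r=p['rvec'],t=p['tvec'])
    for q in ['tube_red','tube_blue','rack','cradle','plate_red','plate_blue','button_red']:
        r=finder.masks_of(p,q)
        w=cloud(p)
        for d in r[:3]:
            print(n,q,round(d['score'],2),d['at'],np.round(np.nanmedian(w[d['region']],0),3),d['region'].sum())
E
```

```text
pics
{'clock': 0.0, 'joint_pos': array([9.84441177e-01, 3.13988090e-01, 4.50163939e-02, 1.30359873e+00,
       1.41971969e-05, 1.43120050e+00]), 'qvel': array([0.00033794, 0.00059157, 0.00134569, 0.00046314, 0.00166701,
       0.00190583]), 'tau': array([ 5.50561654e-04, -4.80628288e+01,  2.98531920e+01,  1.92717748e-02,
       -2.47451653e-04,  9.81471885e-06]), 'tcp_pos': array([0.248154  , 0.5181502 , 0.23043117]), 'orientation': array([-3.21590461e-04,  2.21526493e-01,  9.75153950e-01, -8.26735225e-04]), 'wrist_force': array([1.15536594, 0.68049133, 1.14508531]), 'ft_torque': array([-0.00749779,  0.05342134, -0.05326544]), 'finger_gap': 0.08539860796669772}
top tube_red 0.81 [267.4, 205.2] [0.483 0.236 0.113] 372
top tube_red 0.65 [222.4, 206.9] [0.49  0.404 0.017] 160
top tube_blue 0.86 [328.4, 245.4] [0.354 0.046 0.025] 387
top tube_blue 0.7 [263.9, 178.0] [0.572 0.245 0.116] 346
top rack 0.89 [266.0, 193.9] [0.519 0.255 0.061] 1651
top rack 0.35 [265.0, 204.7] [0.484 0.238 0.111] 385
top cradle 0.88 [403.8, 195.7] [ 0.52  -0.22   0.013] 3842
top plate_red 0.16 [330.9, 143.8] [0.698 0.03  0.058] 368
side tube_red 0.6 [342.7, 236.3] [0.48  0.293 0.149] 118
side tube_blue 0.87 [389.8, 230.7] [0.355 0.061 0.022] 337
side tube_blue 0.5 [308.5, 236.6] [0.567 0.303 0.15 ] 80
side rack 0.73 [327.1, 267.9] [0.527 0.291 0.01 ] 3083
side rack 0.73 [334.5, 166.1] [ 0.573 -0.295  0.064] 81
side cradle 0.79 [346.2, 189.2] [ 0.514 -0.167  0.013] 2157
side plate_blue 0.56 [354.0, 165.6] [ 0.483 -0.304  0.063] 50
wrist tube_blue 0.67 [12.7, 372.0] [0.335 0.018 0.024] 754
wrist rack 0.61 [241.8, 363.8] [0.461 0.304 0.011] 1676
```

Run:
```python
import cv2
a=cv2.imread('pics/top0.png');print(a.shape)
cv2.imwrite('pics/topc.png',cv2.resize(a[110:300,190:470],None,fx=2.8,fy=2.8,interpolation=cv2.INTER_CUBIC))
a=cv2.imread('pics/side0.png')
cv2.imwrite('pics/sidec.png',cv2.resize(a[110:330,240:480],None,fx=2.7,fy=2.7,interpolation=cv2.INTER_CUBIC))
```

```text
(400, 640, 3)
```

View pics/topc.png

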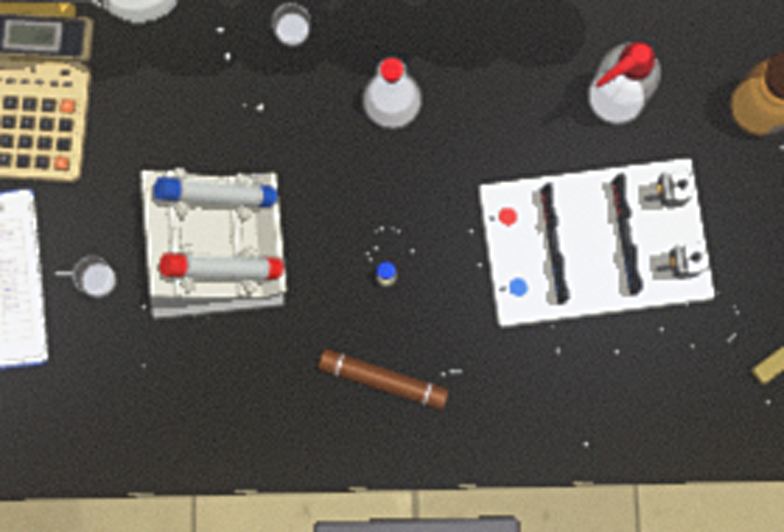

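View pics/sidec.png

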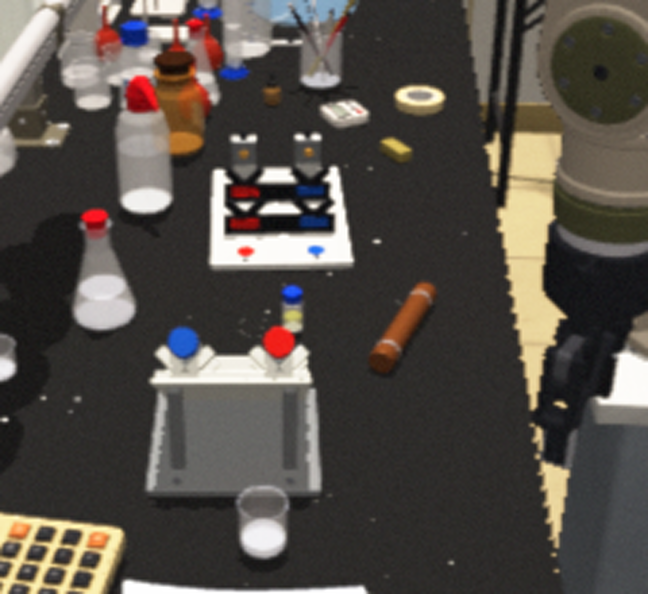

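View pics/top0.png

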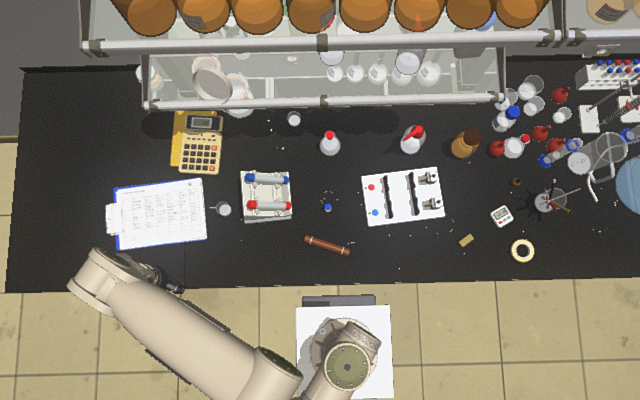

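The crop shows the red tube at the rack's near place (top px 267,205) and the blue one at the far place (264,178). The brown look-alike lies loose on the table (327,245), and that is what the networks' best "tube_blue" hit was; I leave it alone. The cradle is at (404,196), with its red mark far and blue mark near. Next I get coarse poses and the wrist camera geometry.

```bash
cat >> h.py <<'E'
def colmask(im,c):
    h=cv2.cvtColor(im,cv2.COLOR_RGB2HSV);H,S,V=[h[...,i].astype(int) for i in range(3)]
    if c=='red': return ((H<8)|(H>172))&(S>150)&(V>70)
    return (H>100)&(H<130)&(S>130)&(V>60)
def toolR(s): q=s['orientation'];return R.from_quat([q[1],q[2],q[3],q[0]]).as_matrix()
E
python3 - <<'E'
from h import *
for n in ['top','side']:
    d=np.load('/tmp/%s0.npz'%n);w=d['w'];im=d['im']
    for c in ['red','blue']:
        m=colmask(im,c)&(w[...,1]>.1)&(w[...,1]<.36)&(w[...,0]<.65)&(w[...,2]>.03)
        nn,l,st,ce=cv2.connectedComponentsWithStats(m.astype(np.uint8))
        for i in range(1,nn):
            if st[i,4]>15: print(n,c,ce[i].round(1),st[i,4],np.nanmedian(w[l==i],0).round(4))
d=np.load('/tmp/top0.npz');w=d['w'];im=d['im'].astype(int)
b=(w[...,0]>.35)&(w[...,0]<.68)&(w[...,1]<-.05)&(w[...,1]>-.4)&(im.min(-1)>150)&(abs(w[...,2]-.012)<.02)
pts=w[b][:,:2].astype(np.float32);print(len(pts));print(cv2.minAreaRect(pts*1000),np.nanmedian(w[b][:,2]))
# wrist cam in tool
d=np.load('/tmp/wrist0.npz');s=get_state();Rm=R.from_rotvec(d['r'].ravel()).as_matrix();C=-Rm.T@d['t'].ravel()
T=toolR(s);print('cam in tool',T.T@(C-s['tcp_pos']),'\naxes',(T.T@Rm.T).round(3),d['K']);print(T.round(3))
for n in ['top','side']:
    d=np.load('/tmp/%s0.npz'%n);Rm=R.from_rotvec(d['r'].ravel()).as_matrix();print(n,-Rm.T@d['t'].ravel(),d['K'][0])
print(env.__dict__ if hasattr(env,'__dict__') else env)
E
```

```text
top red [251.4 204.4] 69 [0.48   0.2859 0.1537]
top red [287.9 205.4] 29 [0.4884 0.177  0.0637]
top blue [249.3 177. ] 61 [0.5689 0.2923 0.1563]
top blue [285.6 180. ] 29 [0.5754 0.1854 0.0645]
side red [342.9 236.3] 97 [0.48   0.294  0.1515]
side blue [307.7 236.3] 94 [0.5683 0.3018 0.1522]
3016
((518.91015625, -219.67068481445312), (265.6653747558594, 311.1907043457031), 28.517282485961914) 0.011911834947641392
cam in tool [ 0.08271264 -0.0008708  -0.14359137] 
axes [[-0.001 -0.947 -0.321]
 [ 1.    -0.001 -0.001]
 [ 0.001 -0.321  0.947]] [[327.55569997   0.         313.4685209 ]
 [  0.         327.55569997 197.39507774]
 [  0.           0.           1.        ]]
[[-0.902  0.432  0.   ]
 [ 0.432  0.902  0.   ]
 [-0.     0.    -1.   ]]
top [0.22274258 0.04287798 1.72628052] [498.58424958   0.         329.33571   ]
side [0.40834367 1.23015138 0.79765776] [450.73399172   0.         328.14759491]
{}
```

View pics/wrist0.png

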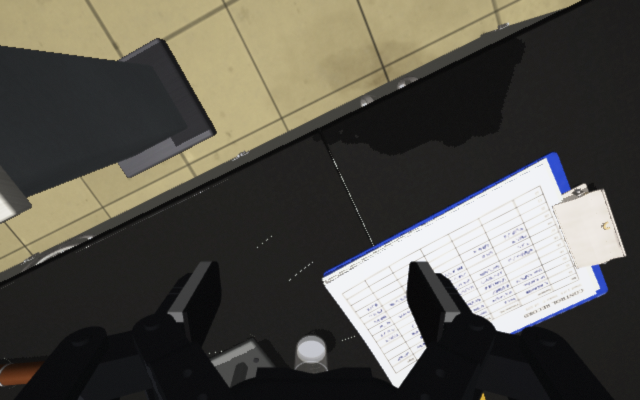

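Emit:
arm_command --motion '[{"x": -62, "y": -22, "z": -5, "rz": 10}, {"x": -124, "y": -44, "z": -10, "rz": 20}, {"x": -186, "y": -66, "z": -15, "rz": 30}, {"x": -248, "y": -88, "z": -20, "rz": 40}, {"x": -310, "y": -110, "z": -25, "rz": 50}, {"x": -370, "y": -131, "z": -30, "rz": 60}, {"x": -370, "y": -131, "z": -30, "rz": 60}, {"x": -370, "y": -131, "z": -30, "rz": 60}]'

```text
invalid input at $.motion[0]: expected keys x, y, z, rx, ry, rz, hand
```

Run:
```python
from h import *
p=viewer.read_camera('wrist');save(p,'wrack.png');w=cloud(p);im=p['image'];s=get_state()
np.savez('/tmp/wrack.npz',w=w,im=im,K=p['intrinsics'],r=p['rvec'],t=p['tvec'])
print(s['clock'],s['tcp_pos'],s['joint_pos'].round(3));print(toolR(s).round(4))
for c in ['red','blue']:
    m=colmask(im,c)&(w[...,1]>.1)&(w[...,1]<.36)&(w[...,0]<.65)&(w[...,2]>.03)
    nn,l,st,ce=cv2.connectedComponentsWithStats(m.astype(np.uint8))
    for i in range(1,nn):
        if st[i,4]>15: print(c,ce[i].round(1),st[i,4],np.nanmedian(w[l==i],0).round(4))
```

```text
1.25 [0.24846005 0.51857656 0.23131025] [ 0.984  0.313  0.046  1.304 -0.     1.431]
[[-9.019e-01  4.320e-01  1.000e-04]
 [ 4.320e-01  9.019e-01  0.000e+00]
 [-1.000e-04  1.000e-04 -1.000e+00]]
```

View pics/wrack.png

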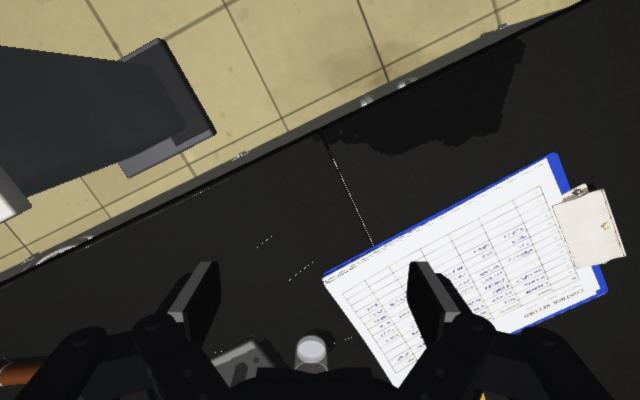

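Emit:
arm_command --motion '[{"x": -62, "y": -22, "z": -5, "rx": 0, "ry": 0, "rz": 10, "hand": -1}, {"x": -124, "y": -44, "z": -10, "rx": 0, "ry": 0, "rz": 20, "hand": -1}, {"x": -186, "y": -66, "z": -15, "rx": 0, "ry": 0, "rz": 30, "hand": -1}, {"x": -248, "y": -88, "z": -20, "rx": 0, "ry": 0, "rz": 40, "hand": -1}, {"x": -310, "y": -110, "z": -25, "rx": 0, "ry": 0, "rz": 50, "hand": -1}, {"x": -370, "y": -131, "z": -30, "rx": 0, "ry": 0, "rz": 60, "hand": -1}, {"x": -370, "y": -131, "z": -30, "rx": 0, "ry": 0, "rz": 60, "hand": -1}, {"x": -370, "y": -131, "z": -30, "rx": 0, "ry": 0, "rz": 60, "hand": -1}]'

```text
clock: 2.25
tcp_pos: [0.5261, 0.2398, 0.2611]
orientation: [-0.0, 0.68, 0.733, -0.0]
wrist_force: [0.7, 1.1, -0.0]
finger_gap: 0.0856
```

Run:
```python
from h import *
p=viewer.read_camera('wrist');save(p,'wrack.png');w=cloud(p);im=p['image'];s=get_state()
np.savez('/tmp/wrack.npz',w=w,im=im,K=p['intrinsics'],r=p['rvec'],t=p['tvec'])
print(s['clock'],s['tcp_pos'],s['joint_pos'].round(3));print(toolR(s).round(4))
for c in ['red','blue']:
    m=colmask(im,c)&(w[...,1]>.1)&(w[...,1]<.36)&(w[...,0]<.65)&(w[...,2]>.03)
    nn,l,st,ce=cv2.connectedComponentsWithStats(m.astype(np.uint8))
    for i in range(1,nn):
        if st[i,4]>15: print(c,ce[i].round(1),st[i,4],np.nanmedian(w[l==i],0).round(4))
```

```text
2.3 [0.5251329  0.24073359 0.26105114] [2.910e-01 3.140e-01 1.190e-01 1.377e+00 1.000e-03 1.784e+00]
[[-7.72e-02  9.97e-01 -1.00e-03]
 [ 9.97e-01  7.72e-02  4.00e-04]
 [ 4.00e-04 -1.00e-03 -1.00e+00]]
red [259.6 131.7] 1341 [0.4815 0.2867 0.1557]
red [279.1 221.1] 152 [0.4919 0.1748 0.0633]
blue [375.9 131.2] 1343 [0.5684 0.2937 0.1556]
blue [354.4 221.1] 149 [0.5754 0.181  0.0631]
```

View pics/wrack.png

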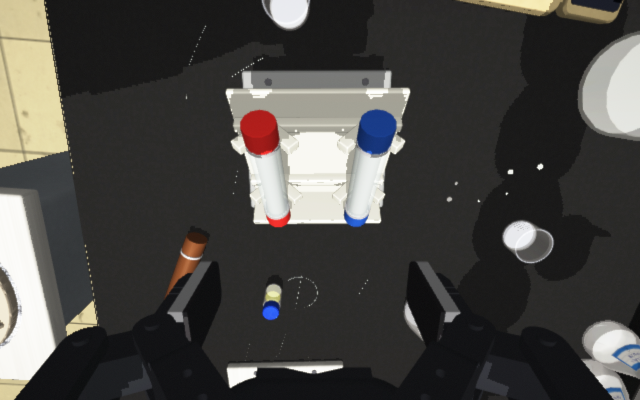

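```bash
cat >> h.py <<'E'
from scipy.optimize import least_squares
def fitcyl(P,c0,u0,r=.014):
    f=lambda q:(lambda d,u: np.linalg.norm(np.cross(d,u),axis=1)-r)(P-[q[0],c0[1],q[1]],np.array([q[2],u0[1],q[3]])/np.linalg.norm([q[2],u0[1],q[3]]))
    s=least_squares(f,[c0[0],c0[2],u0[0],u0[2]],loss='soft_l1',f_scale=.001)
    q=s.x;u=np.array([q[2],u0[1],q[3]]);u/=np.linalg.norm(u);return np.array([q[0],c0[1],q[1]]),u,np.abs(s.fun)
E
python3 - <<'E'
from h import *
d=np.load('/tmp/wrack.npz');w=d['w'];im=d['im']
for c,a,b in [('red',[.4815,.2867,.1557],[.4919,.1748,.0633]),('blue',[.5684,.2937,.1556],[.5754,.181,.0631])]:
    a=np.array(a);b=np.array(b);u=(a-b)/np.linalg.norm(a-b)
    P=w.reshape(-1,3);P=P[np.isfinite(P[:,0])]
    m=(a+b)/2; 
    yaw=np.arctan2(-u[0],u[1])
    u0=np.array([-np.sin(yaw)*np.cos(.733),np.cos(yaw)*np.cos(.733),np.sin(.733)])
    c0=m-[0,0,.008]
    for rad in [.022,.018]:
        dd=P-c0;t=dd@u0;rr=np.linalg.norm(np.cross(dd,u0),axis=1)
        nup=np.cross(u0,[-np.cos(yaw),-np.sin(yaw),0]);nup*=np.sign(nup[2])
        Q=P[(rr<rad)&(abs(t)<.1)&(dd@nup>.002)]
        c0,u0,res=fitcyl(Q,c0,u0)
    t=(Q-c0)@u0
    mu=c0+u0*(np.percentile(t,[.5,99.5]).mean())
    print(c,len(Q),c0.round(4),u0.round(4),'elev',np.degrees(np.arcsin(u0[2])).round(2),'yaw',np.degrees(np.arctan2(-u0[0],u0[1])).round(2),np.percentile(t,[.5,99.5]).round(4),'mid',mu.round(4),np.median(res))
E
```

```text
red 3028 [0.4844 0.2308 0.0983] [-0.0564  0.7445  0.6652] elev 41.7 yaw 4.34 [-0.0788  0.0845] mid [0.4842 0.2329 0.1002] 0.0003124692110405983
blue 3049 [0.5743 0.2374 0.0978] [-0.0592  0.7446  0.6649] elev 41.68 yaw 4.54 [-0.0767  0.0852] mid [0.574  0.2405 0.1006] 0.0003148427381519398
```

Emit:
arm_command --motion '[{"x": -62, "y": -6, "z": 0, "rx": 0, "ry": 0, "rz": 0, "hand": -1}, {"x": -124, "y": -12, "z": 0, "rx": 0, "ry": 0, "rz": 0, "hand": -1}, {"x": -186, "y": -17, "z": 0, "rx": 0, "ry": 0, "rz": 0, "hand": -1}, {"x": -248, "y": -22, "z": 0, "rx": 0, "ry": 0, "rz": 0, "hand": -1}, {"x": -310, "y": -28, "z": 0, "rx": 0, "ry": 0, "rz": -1, "hand": -1}, {"x": -372, "y": -33, "z": 0, "rx": 0, "ry": 0, "rz": -2, "hand": -1}, {"x": -438, "y": -39, "z": 0, "rx": 0, "ry": 0, "rz": -2, "hand": -1}, {"x": -438, "y": -39, "z": 0, "rx": 0, "ry": 0, "rz": -2, "hand": -1}, {"x": -438, "y": -39, "z": 0, "rx": 0, "ry": 0, "rz": -2, "hand": -1}]'

```text
clock: 3.42
tcp_pos: [0.5201, -0.1975, 0.2611]
orientation: [-0.001, 0.666, 0.746, 0.0]
wrist_force: [0.0, 0.2, -0.1]
finger_gap: 0.0854
```

Run:
```python
from h import *
p=viewer.read_camera('wrist');save(p,'wcr.png');w=cloud(p);im=p['image'];s=get_state()
np.savez('/tmp/wcr.npz',w=w,im=im,K=p['intrinsics'],r=p['rvec'],t=p['tvec'])
print(s['clock'],s['tcp_pos'],s['joint_pos'].round(3));print(toolR(s).round(4))
```

```text
3.475 [ 0.52025833 -0.19694188  0.26132009] [-5.070e-01  2.710e-01  6.100e-02  1.362e+00  1.000e-03  9.500e-01]
[[-1.140e-01  9.935e-01 -3.000e-04]
 [ 9.935e-01  1.140e-01  1.000e-03]
 [ 1.000e-03 -2.000e-04 -1.000e+00]]
```

View pics/wcr.png

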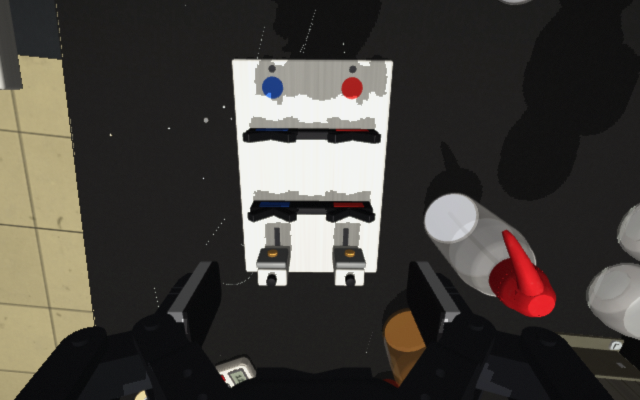

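Run:
```python
from h import *
d=np.load('/tmp/wcr.npz');w=d['w'];im=d['im']
box=(w[...,0]>.36)&(w[...,0]<.66)&(w[...,1]<-.05)&(w[...,1]>-.40)
m=box&(abs(w[...,2]-.012)<.005)
m=cv2.morphologyEx(m.astype(np.uint8),cv2.MORPH_OPEN,np.ones((3,3)))>0
P=w[m]; print(len(P),np.median(P[:,2]))
(cx,cy),(a,b),ang=cv2.minAreaRect((P[:,:2]*1000).astype(np.float32));print(cx,cy,a,b,ang)
# robust: edges by percentile over yaw search
best=None
for yaw in np.radians(np.arange(4,11,.1)):
    yv=np.array([-np.sin(yaw),np.cos(yaw)]);xv=np.array([np.cos(yaw),np.sin(yaw)])
    X=P[:,:2]@xv;Y=P[:,:2]@yv
    h=0
    for q in (np.percentile(X,[.3,99.7]),np.percentile(Y,[.3,99.7])): h+=q[1]-q[0]
    if best is None or h<best[0]: best=(h,yaw,np.percentile(X,[.3,99.7]),np.percentile(Y,[.3,99.7]))
h,yaw,qx,qy=best;yv=np.array([-np.sin(yaw),np.cos(yaw)]);xv=np.array([np.cos(yaw),np.sin(yaw)])
print('yaw',np.degrees(yaw),qx,qy,np.diff(qx),np.diff(qy),'centre',xv*qx.mean()+yv*qy.mean())
C=xv*qx.mean()+yv*qy.mean()
# bars: dark points z .03-.07
L=w[...,:2]-C; lx=L@xv; ly=L@yv; z=w[...,2]
b=(abs(lx)<.1)&(abs(ly)<.17)&(z>.03)&(z<.1)
H,e=np.histogram(ly[b],bins=np.arange(-.17,.17,.005));
for n,c in zip(H,e): 
    if n>10: print(round(c,3),n, np.round([lx[b][(ly[b]>=c)&(ly[b]<c+.005)].min(),lx[b][(ly[b]>=c)&(ly[b]<c+.005)].max(),np.median(z[b][(ly[b]>=c)&(ly[b]<c+.005)])],3))
```

```text
25373 0.013088674762903015
519.293212890625 -221.9761199951172 180.37696838378906 269.597900390625 5.963606357574463
yaw 6.3999999999999915 [0.40222626 0.58065606] [-0.41032699 -0.14459479] [0.1784298] [0.2657322] centre [ 0.51930673 -0.22095131]
-0.12 27 [-0.06   0.059  0.074]
-0.115 147 [-0.062  0.061  0.075]
-0.11 219 [-0.062  0.06   0.075]
-0.105 292 [-0.062  0.06   0.076]
-0.1 322 [-0.063  0.061  0.075]
-0.095 154 [-0.062  0.06   0.073]
-0.09 137 [-0.062  0.061  0.081]
-0.085 923 [-0.062  0.061  0.071]
-0.08 109 [-0.05   0.05   0.066]
-0.045 65 [-0.063  0.071  0.054]
-0.04 512 [-0.073  0.073  0.053]
-0.035 1170 [-0.074  0.073  0.043]
-0.03 21 [-0.068 -0.029  0.035]
0.045 121 [-0.069  0.074  0.053]
0.05 619 [-0.072  0.073  0.054]
0.055 878 [-0.073  0.074  0.047]
```

Run:
```python
from h import *
d=np.load('/tmp/wcr.npz');w=d['w'];im=d['im']
yaw=np.radians(5.96);yv=np.array([-np.sin(yaw),np.cos(yaw)]);xv=np.array([np.cos(yaw),np.sin(yaw)]);C=np.array([.5193,-.222])
L=w[...,:2]-C; lx=L@xv; ly=L@yv; z=w[...,2]
def fit(m,n):
    X,Y=lx[m],ly[m]
    k=np.ones(len(X),bool)
    for _ in range(5):
        q=np.polyfit(X[k],Y[k],1);r=Y-np.polyval(q,X);k=abs(r)<max(.001,2*np.std(r[k]))
    print(n,k.sum(),'y0',q[1].round(4),'slope deg',np.degrees(q[0]).round(2),'std',r[k].std().round(5))
for lo,hi,n in [(.04,.07,'left bar'),(-.05,-.02,'right bar')]:
    b=(abs(lx)<.08)&(ly>lo)&(ly<hi)
    fit(b&(z>.025)&(z<.045),n+' face')
    t=b&(z>.048); print(np.percentile(z[t],[50,90,99]).round(4),'ly',np.percentile(ly[t],[1,50,99]).round(4),'lx',lx[t].min(),lx[t].max())
for s,n in [(1,'red'),(-1,'blue')]:
    b=(abs(lx-s*.045)<.022)&(ly<-.06)&(ly>-.13)
    f=b&(z>.046)&(z<.074)
    # front surface histogram
    H,e=np.histogram(ly[f],bins=np.arange(-.13,-.06,.002));print(n,[(round(c,3),k) for k,c in zip(H,e) if k>5])
    t=b&(z>.074);H,e=np.histogram(ly[t],bins=np.arange(-.13,-.06,.002));print(' top',[(round(c,3),k) for k,c in zip(H,e) if k>5], 'lx', lx[t].min().round(4),lx[t].max().round(4))
```

```text
left bar face 481 y0 0.059 slope deg 0.0 std 0.00127
[0.3429 0.3491 0.3506] ly [0.04   0.0407 0.0598] lx -0.07350597952218337 0.07324026321134007
right bar face 676 y0 -0.0302 slope deg 0.06 std 0.00058
[0.057  0.0621 0.0638] ly [-0.0396 -0.0333 -0.0297] lx -0.07318335935872784 0.07337453261317728
red [(np.float64(-0.1), np.int64(8)), (np.float64(-0.098), np.int64(8)), (np.float64(-0.096), np.int64(10)), (np.float64(-0.094), np.int64(46)), (np.float64(-0.082), np.int64(56)), (np.float64(-0.08), np.int64(217)), (np.float64(-0.078), np.int64(20)), (np.float64(-0.076), np.int64(31))]
 top [(np.float64(-0.114), np.int64(26)), (np.float64(-0.112), np.int64(23)), (np.float64(-0.11), np.int64(30)), (np.float64(-0.108), np.int64(36)), (np.float64(-0.106), np.int64(38)), (np.float64(-0.104), np.int64(51)), (np.float64(-0.102), np.int64(49)), (np.float64(-0.1), np.int64(62)), (np.float64(-0.098), np.int64(56)), (np.float64(-0.096), np.int64(38)), (np.float64(-0.094), np.int64(38)), (np.float64(-0.088), np.int64(20)), (np.float64(-0.086), np.int64(37)), (np.float64(-0.084), np.int64(49)), (np.f
[... 306 characters left out ...]
float64(-0.08), np.int64(66)), (np.float64(-0.078), np.int64(42))]
 top [(np.float64(-0.116), np.int64(14)), (np.float64(-0.114), np.int64(20)), (np.float64(-0.112), np.int64(27)), (np.float64(-0.11), np.int64(30)), (np.float64(-0.108), np.int64(38)), (np.float64(-0.106), np.int64(41)), (np.float64(-0.104), np.int64(53)), (np.float64(-0.102), np.int64(48)), (np.float64(-0.1), np.int64(76)), (np.float64(-0.098), np.int64(44)), (np.float64(-0.096), np.int64(42)), (np.float64(-0.094), np.int64(19)), (np.float64(-0.088), np.int64(29)), (np.float64(-0.086), np.int64(52)), (np.float64(-0.084), np.int64(46)), (np.float64(-0.082), np.int64(114)), (np.float64(-0.08), np.int64(22))] lx -0.0616 -0.0278
```

```bash
cat >> h.py <<'E'
def Rdes(yaw,tilt=0):
    y=np.radians(yaw);x=np.array([-np.sin(y),np.cos(y),0]);z=np.array([0,0,-1.]);T=np.stack([x,np.cross(z,x),z],1)
    return T@R.from_rotvec([0,np.radians(tilt),0]).as_matrix()
def go(p,yaw,tilt=0,grasp=True,back=0,s=None):
    s=s or get_state();T=toolR(s);D=Rdes(yaw,tilt);p=np.array(p)+(.019 if grasp else 0)*D[:,2]-back*D[:,2]
    print('shift mm',(T.T@(p-s['tcp_pos'])*1000).round(1),'rot deg',np.degrees(R.from_matrix(T.T@D).as_rotvec()).round(2),'tcp',p.round(4),'from',s['tcp_pos'].round(4))
RED=[.4842,.2329,.1002];BLUE=[.574,.2405,.1006];GR=np.array([.5631,-.2079,.062]);GB=np.array([.4735,-.2173,.062])
CY=np.array([-np.sin(np.radians(5.96)),np.cos(np.radians(5.96)),0])
E
python3 -c "
from h import *
go(RED,4.4,42,back=.1)"
```

```text
shift mm [376.9  11.2 101.3] rot deg [-0.8  41.94  2.05] tcp [0.4884 0.1789 0.1604] from [ 0.5203 -0.1969  0.2613]
```

Emit:
arm_command --motion '[{"x": 50, "y": 1, "z": 0, "rx": 0, "ry": 0, "rz": 0, "hand": -1}, {"x": 105, "y": 3, "z": 5, "rx": -0.1, "ry": 7, "rz": 0.3, "hand": -1}, {"x": 160, "y": 5, "z": 15, "rx": -0.3, "ry": 14, "rz": 0.6, "hand": -1}, {"x": 215, "y": 7, "z": 30, "rx": -0.4, "ry": 21, "rz": 1, "hand": -1}, {"x": 270, "y": 8, "z": 50, "rx": -0.6, "ry": 28, "rz": 1.5, "hand": -1}, {"x": 325, "y": 10, "z": 75, "rx": -0.7, "ry": 35, "rz": 1.8, "hand": -1}, {"x": 377, "y": 11, "z": 101, "rx": -0.8, "ry": 42, "rz": 2, "hand": -1}, {"x": 377, "y": 11, "z": 101, "rx": -0.8, "ry": 42, "rz": 2, "hand": -1}, {"x": 377, "y": 11, "z": 101, "rx": -0.8, "ry": 42, "rz": 2, "hand": -1}]'

```text
clock: 4.6
tcp_pos: [0.4888, 0.1781, 0.161]
orientation: [-0.262, 0.634, 0.686, 0.244]
wrist_force: [0.3, -0.3, -0.4]
finger_gap: 0.0854
```

Run:
```python
from h import *
p=viewer.read_camera('wrist');save(p,'wg1.png');go(RED,4.4,42,s=get_state());print(get_state()['joint_pos'].round(3))
```

```text
shift mm [  0.6  -1.3 101.8] rot deg [0.11 0.06 0.11] tcp [0.4832 0.2456 0.0861] from [0.4896 0.1774 0.1615]
[-0.204  0.337 -0.307  1.168  0.698  1.2  ]
```

View pics/wg1.png

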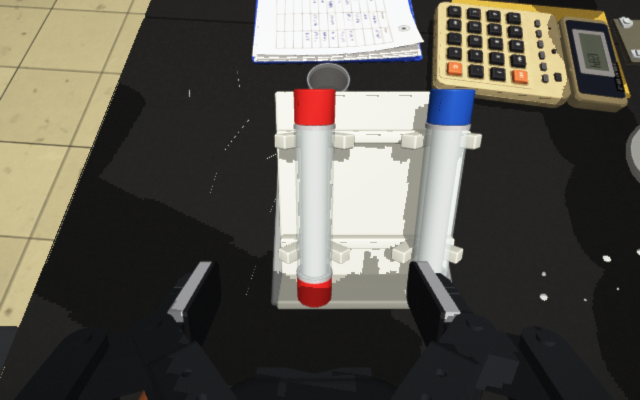

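Emit:
arm_command --motion '[{"x": 0, "y": -1, "z": 40, "rx": 0, "ry": 0, "rz": 0, "hand": -1}, {"x": 0, "y": -1, "z": 80, "rx": 0, "ry": 0, "rz": 0, "hand": -1}, {"x": 0, "y": -1, "z": 101, "rx": 0, "ry": 0, "rz": 0, "hand": -1}, {"x": 0, "y": -1, "z": 101, "rx": 0, "ry": 0, "rz": 0, "hand": -1}, {"x": 0, "y": -1, "z": 101, "rx": 0, "ry": 0, "rz": 0, "hand": -1}]'

```text
clock: 5.28
tcp_pos: [0.4845, 0.2435, 0.0867]
orientation: [-0.262, 0.635, 0.685, 0.245]
wrist_force: [0.4, -1.2, 0.1]
finger_gap: 0.085
```

Emit:
arm_command --motion '[{"x": 0, "y": 0, "z": 0, "rx": 0, "ry": 0, "rz": 0, "hand": 1}, {"x": 0, "y": 0, "z": 0, "rx": 0, "ry": 0, "rz": 0, "hand": 1}, {"x": 0, "y": 0, "z": 0, "rx": 0, "ry": 0, "rz": 0, "hand": 1}, {"x": 0, "y": 0, "z": 0, "rx": 0, "ry": 0, "rz": 0, "hand": 1}, {"x": 0, "y": 0, "z": 0, "rx": 0, "ry": 0, "rz": 0, "hand": 1}, {"x": 0, "y": 0, "z": 0, "rx": 0, "ry": 0, "rz": 0, "hand": 1}, {"x": 0, "y": 0, "z": 0, "rx": 0, "ry": 0, "rz": 0, "hand": 1}]' --force 30

```text
clock: 6.15
tcp_pos: [0.4841, 0.2437, 0.0856]
orientation: [-0.262, 0.635, 0.685, 0.244]
wrist_force: [3.3, -4.5, 2.4]
finger_gap: 0.0269
```

Run:
```python
from h import *
p=viewer.read_camera('wrist');save(p,'wg2.png');go(RED,4.4,42,s=get_state());s=get_state();print(s['finger_gap'],s['wrist_force'],s['clock'])
```

```text
shift mm [ 1.7 -0.8  0.9] rot deg [ 0.19  0.02 -0.01] tcp [0.4832 0.2456 0.0861] from [0.4841 0.2437 0.0856]
0.02705766117855814 [ 2.8038898  -4.80004898  2.61586375] 6.2
```

View pics/wg2.png

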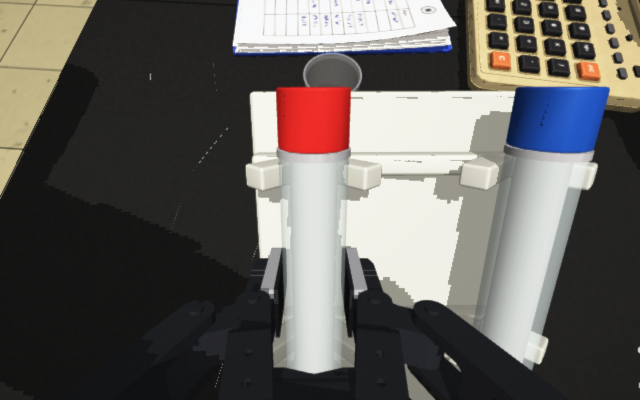

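Emit:
arm_command --motion '[{"x": 0, "y": 0, "z": -20, "rx": 0, "ry": 0, "rz": 0, "hand": 1}, {"x": 0, "y": 0, "z": -55, "rx": 0, "ry": 0, "rz": 0, "hand": 1}, {"x": 0, "y": 0, "z": -90, "rx": 0, "ry": 0, "rz": 0, "hand": 1}, {"x": 0, "y": 0, "z": -90, "rx": 0, "ry": 0, "rz": 0, "hand": 1}]'

```text
clock: 6.7
tcp_pos: [0.4884, 0.1831, 0.1529]
orientation: [-0.262, 0.635, 0.684, 0.244]
wrist_force: [1.0, -0.1, -2.0]
finger_gap: 0.0268
```

Run:
```python
from h import *
go(GR+CY*.006+[0,0,.06],5.96,0);s=get_state();print(s['finger_gap'],s['wrist_force'],s['clock'])
```

```text
shift mm [-322.9   45.7 -223.3] rot deg [  0.73 -41.98  -1.65] tcp [ 0.5625 -0.2019  0.103 ] from [0.4884 0.1831 0.1529]
0.026848246819669547 [ 1.03725194 -0.11478648 -2.01812166] 6.7
```

Emit:
arm_command --motion '[{"x": -20, "y": 3, "z": -15, "rx": 0, "ry": -2, "rz": 0, "hand": 1}, {"x": -60, "y": 8, "z": -45, "rx": 0.1, "ry": -8, "rz": -0.3, "hand": 1}, {"x": -105, "y": 14, "z": -76, "rx": 0.2, "ry": -15, "rz": -0.6, "hand": 1}, {"x": -150, "y": 21, "z": -108, "rx": 0.4, "ry": -22, "rz": -0.8, "hand": 1}, {"x": -195, "y": 28, "z": -139, "rx": 0.5, "ry": -29, "rz": -1.1, "hand": 1}, {"x": -240, "y": 34, "z": -168, "rx": 0.6, "ry": -35, "rz": -1.4, "hand": 1}, {"x": -285, "y": 40, "z": -198, "rx": 0.7, "ry": -40, "rz": -1.6, "hand": 1}, {"x": -312, "y": 44, "z": -216, "rx": 0.7, "ry": -42, "rz": -1.6, "hand": 1}, {"x": -323, "y": 46, "z": -223, "rx": 0.7, "ry": -42, "rz": -1.6, "hand": 1}, {"x": -323, "y": 46, "z": -223, "rx": 0.7, "ry": -42, "rz": -1.6, "hand": 1}]'

```text
clock: 7.95
tcp_pos: [0.5623, -0.2004, 0.1008]
orientation: [-0.002, 0.669, 0.743, 0.0]
wrist_force: [-0.2, 0.2, -1.7]
finger_gap: 0.027
```

Run:
```python
from h import *
p=viewer.read_camera('wrist');save(p,'wp1.png');q=viewer.read_camera('side');save(q,'sp1.png')
im=cv2.imread('pics/sp1.png');cv2.imwrite('pics/sp1c.png',cv2.resize(im[110:260,270:430],None,fx=4,fy=4,interpolation=cv2.INTER_CUBIC))
go(GR+CY*.006,5.96,0);s=get_state();print(s['finger_gap'],s['wrist_force'],s['clock'])
w=cloud(p);m=colmask(p['image'],'red')&(abs(w[...,2]-.13)<.04)&(w[...,0]<.65)
print(np.nanmedian(w[m],0),m.sum())
# tube axis fit from wrist depth
P=w.reshape(-1,3);P=P[np.isfinite(P[:,0])];c0=GR+CY*.006+[0,0,.06]
d=P-c0;t=d@CY;rr=np.linalg.norm(np.cross(d,CY),axis=1)
Q=P[(rr<.022)&(abs(t)<.1)&(d[:,2]>.0)&(t>.02)];c,u,r=fitcyl(Q,c0,CY);print(len(Q),c,u,np.degrees(np.arcsin(u[2])),np.degrees(np.arctan2(-u[0],u[1])),np.median(r))
tt=(Q-c0)@u;print('left end',np.percentile(tt,[50,99,99.8]))
```

```text
shift mm [-2.3  0.  58.4] rot deg [-0.09 -0.1   0.06] tcp [ 0.5625 -0.2019  0.043 ] from [ 0.5623 -0.1997  0.1014]
0.02705714186901681 [-0.01480763 -0.99953869 -1.3095283 ] 8.05
[ 0.55433657 -0.12946913  0.13100462] 4624
11643 [ 0.56188649 -0.20193243  0.11807242] [-0.10463877  0.99449033  0.00630206] 0.36108408458417085 6.006474689978809 0.0003375800206358217
left end [0.05591229 0.08288238 0.08320896]
```

View pics/wp1.png

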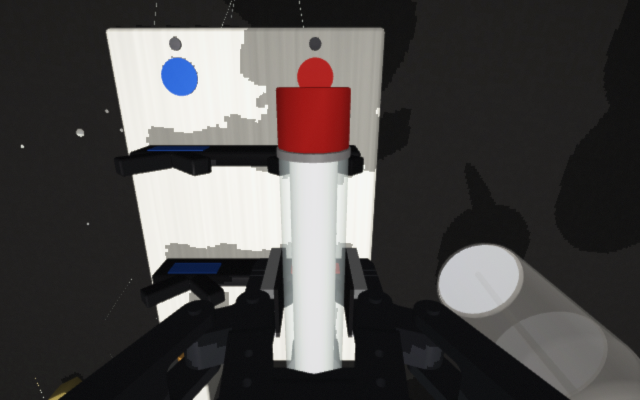

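View pics/sp1c.png

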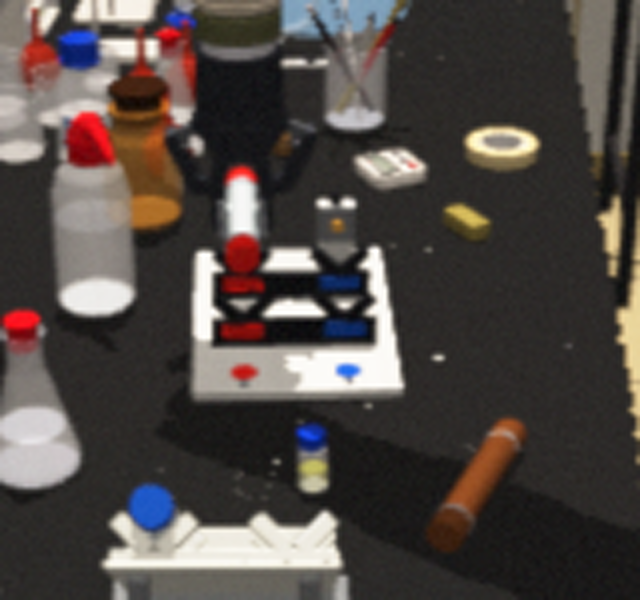

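Emit:
arm_command --motion '[{"x": 0, "y": 0.5, "z": 20, "rx": 0, "ry": -0.4, "rz": 0, "hand": 1}, {"x": 0, "y": 0.5, "z": 42, "rx": 0, "ry": -0.4, "rz": 0, "hand": 1}, {"x": 0, "y": 0.5, "z": 50, "rx": 0, "ry": -0.4, "rz": 0, "hand": 1}, {"x": 0, "y": 0.5, "z": 53, "rx": 0, "ry": -0.4, "rz": 0, "hand": 1}, {"x": 0, "y": 0.5, "z": 53, "rx": 0, "ry": -0.4, "rz": 0, "hand": 1}]'

```text
clock: 8.68
tcp_pos: [0.5635, -0.2006, 0.0493]
orientation: [0.003, 0.669, 0.743, -0.002]
wrist_force: [0.6, 0.2, -1.1]
finger_gap: 0.0268
```

Emit:
arm_command --motion '[{"x": 0, "y": 0, "z": 1, "rx": 0, "ry": 0, "rz": 0, "hand": 1}, {"x": 0, "y": 0, "z": 1, "rx": 0, "ry": 0, "rz": 0, "hand": 1}]'

```text
clock: 8.93
tcp_pos: [0.5634, -0.2008, 0.0482]
orientation: [0.003, 0.669, 0.743, -0.002]
wrist_force: [0.5, -0.7, -1.6]
finger_gap: 0.027
```

Emit:
arm_command --motion '[{"x": 0, "y": 0, "z": 1, "rx": 0, "ry": 0, "rz": 0, "hand": 1}, {"x": 0, "y": 0, "z": 1, "rx": 0, "ry": 0, "rz": 0, "hand": 1}]'

```text
clock: 9.18
tcp_pos: [0.5631, -0.2007, 0.0467]
orientation: [0.002, 0.669, 0.743, -0.003]
wrist_force: [0.0, -0.4, -0.8]
finger_gap: 0.0271
```

Emit:
arm_command --motion '[{"x": 0, "y": 0, "z": 0.8, "rx": 0, "ry": 0, "rz": 0, "hand": 1}, {"x": 0, "y": 0, "z": 0.8, "rx": 0, "ry": 0, "rz": 0, "hand": 1}]'

```text
clock: 9.43
tcp_pos: [0.5631, -0.2006, 0.0458]
orientation: [0.002, 0.669, 0.743, -0.003]
wrist_force: [0.2, 0.8, -2.3]
finger_gap: 0.0269
```

Emit:
arm_command --motion '[{"x": 0, "y": 0, "z": 0.8, "rx": 0, "ry": 0, "rz": 0, "hand": 1}, {"x": 0, "y": 0, "z": 0.8, "rx": 0, "ry": 0, "rz": 0, "hand": 1}]'

```text
clock: 9.68
tcp_pos: [0.5632, -0.2007, 0.0452]
orientation: [0.002, 0.669, 0.743, -0.003]
wrist_force: [-1.2, 0.1, 0.0]
finger_gap: 0.0269
```

Emit:
arm_command --motion '[{"x": 0, "y": 0, "z": 0.8, "rx": 0, "ry": 0, "rz": 0, "hand": 1}, {"x": 0, "y": 0, "z": 0.8, "rx": 0, "ry": 0, "rz": 0, "hand": 1}]'

```text
clock: 9.93
tcp_pos: [0.5633, -0.2007, 0.0451]
orientation: [0.003, 0.669, 0.743, -0.003]
wrist_force: [-2.5, -0.2, 5.0]
finger_gap: 0.0268
```

Run:
```python
from h import *
F=[]
for i in range(3):
    viewer.read_camera('wrist');s=get_state();F.append(np.r_[s['wrist_force'],s['ft_torque']])
print(np.round(F,2),s['tcp_pos'])
p=viewer.read_camera('wrist');save(p,'wp2.png');w=cloud(p)
P=w.reshape(-1,3);P=P[np.isfinite(P[:,0])];c0=GR+CY*.006
d=P-c0;t=d@CY;rr=np.linalg.norm(np.cross(d,CY),axis=1)
Q=P[(rr<.022)&(abs(t)<.1)&(d[:,2]>.003)&(t>.02)];c,u,r=fitcyl(Q,c0,CY);print(len(Q),c,u,np.degrees(np.arcsin(u[2])),np.degrees(np.arctan2(-u[0],u[1])),np.median(r))
tt=(Q-c0)@u;print('left end',np.percentile(tt,[50,99,99.8]))
```

```text
[[-2.04  0.53  5.59  0.18  0.44 -0.04]
 [-2.03  0.45  5.66  0.21  0.38  0.  ]
 [-1.79 -0.04  5.01  0.2   0.43 -0.02]] [ 0.56325178 -0.20073151  0.04508555]
11741 [ 0.56280281 -0.20193243  0.0623691 ] [-0.10546504  0.99442091  0.00204368] 0.1170940423410316 6.053972759013258 0.00033714564766579476
left end [0.05584209 0.08269984 0.08302493]
```

View pics/wp2.png

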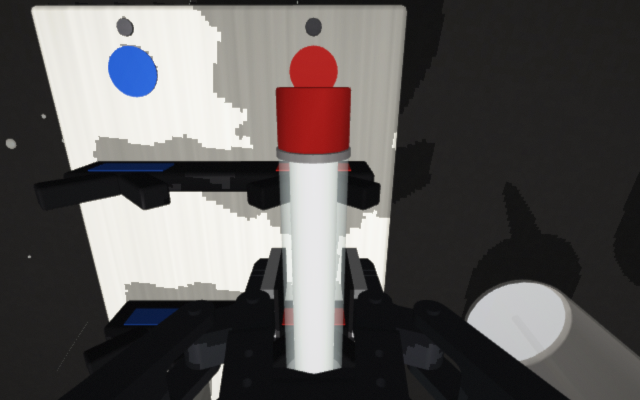

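Emit:
arm_command --motion '[{"x": 0, "y": 0, "z": -0.6, "rx": 0, "ry": 0, "rz": 0, "hand": 1}, {"x": -4, "y": 0, "z": -0.6, "rx": 0, "ry": 0, "rz": 0, "hand": 1}, {"x": -8, "y": 0, "z": -0.6, "rx": 0, "ry": 0, "rz": 0, "hand": 1}, {"x": -11, "y": 0, "z": -0.6, "rx": 0, "ry": 0, "rz": 0, "hand": 1}, {"x": -12, "y": 0, "z": -0.6, "rx": 0, "ry": 0, "rz": 0, "hand": 1}, {"x": -12, "y": 0, "z": -0.6, "rx": 0, "ry": 0, "rz": 0, "hand": 1}]'

```text
clock: 10.88
tcp_pos: [0.5644, -0.2124, 0.045]
orientation: [0.002, 0.669, 0.743, -0.002]
wrist_force: [-1.0, 4.9, 5.8]
finger_gap: 0.0269
```

Emit:
arm_command --motion '[{"x": -1, "y": 0, "z": 0, "rx": 0, "ry": 0, "rz": 0, "hand": 1}, {"x": -2, "y": 0, "z": 0, "rx": 0, "ry": 0, "rz": 0, "hand": 1}, {"x": -2, "y": 0, "z": 0, "rx": 0, "ry": 0, "rz": 0, "hand": 1}]'

```text
clock: 11.25
tcp_pos: [0.5646, -0.2144, 0.045]
orientation: [0.002, 0.669, 0.743, -0.002]
wrist_force: [-0.9, 4.6, 4.3]
finger_gap: 0.0268
```

Emit:
arm_command --motion '[{"x": -1, "y": 0, "z": 0, "rx": 0, "ry": 0, "rz": 0, "hand": 1}, {"x": -1, "y": 0, "z": 0, "rx": 0, "ry": 0, "rz": 0, "hand": 1}]'

```text
clock: 11.5
tcp_pos: [0.5647, -0.2154, 0.045]
orientation: [0.002, 0.669, 0.743, -0.002]
wrist_force: [-1.2, 4.9, 5.5]
finger_gap: 0.0269
```

```bash
cat >> h.py <<'E'
def look(G,name,off=0):
    F=[]
    for i in range(2):
        p=viewer.read_camera('wrist');s=get_state();F.append(np.r_[s['wrist_force'],s['ft_torque']])
    save(p,name);print('t',s['clock'],'F',np.mean(F,0).round(2),'tcp',s['tcp_pos'].round(4),s['finger_gap'].round(4))
    w=cloud(p);P=w.reshape(-1,3);P=P[np.isfinite(P[:,0])];d=P-G;t=d@CY;rr=np.linalg.norm(np.cross(d,CY),axis=1)
    Q=P[(rr<.022)&(abs(t)<.11)&(d[:,2]>.003)&(t>.02)];c,u,r=fitcyl(Q,G,CY)
    tt=(Q-G)@u;print('axis',c.round(4),'elev',np.degrees(np.arcsin(u[2])).round(2),'left end',np.percentile(tt,99.8).round(4))
E
python3 -c "
from h import *
look(GR,'wp3.png')"
```

```text
Traceback (most recent call last):
  File "h.py", line 34, in look
    save(p,name);print('t',s['clock'],'F',np.mean(F,0).round(2),'tcp',s['tcp_pos'].round(4),s['finger_gap'].round(4))
                                                                                            ^^^^^^^^^^^^^^^^^^^^^
AttributeError: 'float' object has no attribute 'round'
```

Emit:
arm_command --motion '[{"x": 0, "y": 0, "z": -0.6, "rx": 0, "ry": 0, "rz": 0, "hand": 1}, {"x": 0, "y": 0, "z": -0.6, "rx": 0, "ry": 0, "rz": 0, "hand": 1}]'

```text
clock: 11.85
tcp_pos: [0.5648, -0.2164, 0.0452]
orientation: [0.003, 0.669, 0.743, -0.003]
wrist_force: [0.1, 0.0, 0.7]
finger_gap: 0.027
```

```bash
sed -i "s/s\['finger_gap'\].round(4)/s['finger_gap']/" h.py; python3 -c "
from h import *
look(GR,'wp3.png')"
```

```text
t 11.95 F [-0.1  -0.06 -0.98  0.02 -0.05  0.01] tcp [ 0.5648 -0.2163  0.0453] 0.027427287364965428
axis [ 0.5633 -0.2079  0.0625] elev 0.13 left end 0.0734
```

Emit:
arm_command --motion '[{"x": -1, "y": 0, "z": 0, "rx": 0, "ry": 0, "rz": 0, "hand": 1}, {"x": -1, "y": 0, "z": 0, "rx": 0, "ry": 0, "rz": 0, "hand": 1}]'

```text
clock: 12.2
tcp_pos: [0.5648, -0.2169, 0.0454]
orientation: [0.002, 0.669, 0.743, -0.003]
wrist_force: [-0.0, 0.2, -1.1]
finger_gap: 0.0271
```

Emit:
arm_command --motion '[{"x": -0.5, "y": 0, "z": 0, "rx": 0, "ry": 0, "rz": 0, "hand": 1}, {"x": -0.5, "y": 0, "z": 0, "rx": 0, "ry": 0, "rz": 0, "hand": 1}]'

```text
clock: 12.45
tcp_pos: [0.5648, -0.2171, 0.0455]
orientation: [0.002, 0.669, 0.743, -0.003]
wrist_force: [-0.1, 0.6, -0.9]
finger_gap: 0.0271
```

Emit:
arm_command --motion '[{"x": -0.5, "y": 0, "z": 0, "rx": 0, "ry": 0, "rz": 0, "hand": 1}, {"x": -0.5, "y": 0, "z": 0, "rx": 0, "ry": 0, "rz": 0, "hand": 1}]'

```text
clock: 12.7
tcp_pos: [0.5648, -0.2176, 0.0456]
orientation: [0.002, 0.669, 0.743, -0.003]
wrist_force: [1.1, -0.3, -1.3]
finger_gap: 0.0273
```

Emit:
arm_command --motion '[{"x": -0.5, "y": 0, "z": 0, "rx": 0, "ry": 0, "rz": 0, "hand": 1}, {"x": -0.5, "y": 0, "z": 0, "rx": 0, "ry": 0, "rz": 0, "hand": 1}]'

```text
clock: 12.95
tcp_pos: [0.5649, -0.2181, 0.0456]
orientation: [0.002, 0.669, 0.743, -0.003]
wrist_force: [1.1, 0.2, -1.6]
finger_gap: 0.0272
```

Emit:
arm_command --motion '[{"x": -0.5, "y": 0, "z": 0, "rx": 0, "ry": 0, "rz": 0, "hand": 1}, {"x": -0.5, "y": 0, "z": 0, "rx": 0, "ry": 0, "rz": 0, "hand": 1}]'

```text
clock: 13.2
tcp_pos: [0.565, -0.2184, 0.0456]
orientation: [0.002, 0.669, 0.743, -0.003]
wrist_force: [-0.2, 0.2, -1.3]
finger_gap: 0.027
```

```bash
python3 -c "
from h import *
look(GR,'wp4.png')"
```

```text
t 13.3 F [ 0.26  0.83 -0.77  0.21 -0.02 -0.  ] tcp [ 0.565  -0.2184  0.0456] 0.026909820455199424
axis [ 0.5633 -0.2079  0.0628] elev -0.07 left end 0.0712
```

Emit:
arm_command --motion '[{"x": -0.4, "y": 0, "z": 0, "rx": 0, "ry": 0, "rz": 0, "hand": 1}, {"x": -0.4, "y": 0, "z": 0, "rx": 0, "ry": 0, "rz": 0, "hand": 1}]'

```text
clock: 13.55
tcp_pos: [0.5649, -0.2186, 0.0455]
orientation: [0.002, 0.669, 0.743, -0.002]
wrist_force: [-0.2, 1.6, -0.5]
finger_gap: 0.027
```

```bash
python3 -c "
from h import *
look(GR,'wp5.png')"
```

```text
t 13.65 F [-0.01  2.4  -0.79  0.46  0.01 -0.03] tcp [ 0.565  -0.2187  0.0456] 0.02714035371017026
axis [ 0.5633 -0.2079  0.0628] elev -0.07 left end 0.071
```

Emit:
arm_command --motion '[{"x": 0, "y": 0, "z": 0.6, "rx": 0, "ry": 0, "rz": 0, "hand": 1}, {"x": 0, "y": 0, "z": 0.6, "rx": 0, "ry": 0, "rz": 0, "hand": 1}]'

```text
clock: 13.9
tcp_pos: [0.5651, -0.2188, 0.0452]
orientation: [0.002, 0.669, 0.743, -0.002]
wrist_force: [-0.7, 3.2, 0.6]
finger_gap: 0.0273
```

```bash
python3 -c "
from h import *
look(GR,'wp6.png')"
```

```text
t 14.0 F [-1.39  2.82  1.72  0.68  0.1  -0.01] tcp [ 0.5651 -0.2188  0.0452] 0.026709177724481257
axis [ 0.5634 -0.2079  0.0624] elev 0.17 left end 0.0709
```

Emit:
arm_command --motion '[{"x": 0, "y": 0, "z": 0, "rx": 0, "ry": 0, "rz": 0, "hand": 0.1}, {"x": 0, "y": 0, "z": 0, "rx": 0, "ry": 0, "rz": 0, "hand": -0.2}, {"x": 0, "y": 0, "z": 0, "rx": 0, "ry": 0, "rz": 0, "hand": -0.2}, {"x": 0, "y": 0, "z": 0, "rx": 0, "ry": 0, "rz": 0, "hand": -0.2}]'

```text
clock: 14.5
tcp_pos: [0.5651, -0.2192, 0.045]
orientation: [0.002, 0.669, 0.743, -0.003]
wrist_force: [0.3, -0.0, 0.2]
finger_gap: 0.051
```

```bash
python3 -c "
from h import *
look(GR,'wp7.png')"
```

```text
t 14.6 F [ 0.64 -0.13 -0.45 -0.02  0.02  0.04] tcp [ 0.5651 -0.2191  0.045 ] 0.05131454008440829
axis [ 0.5633 -0.2079  0.0623] elev 0.32 left end 0.0709
```

View pics/wp7.png

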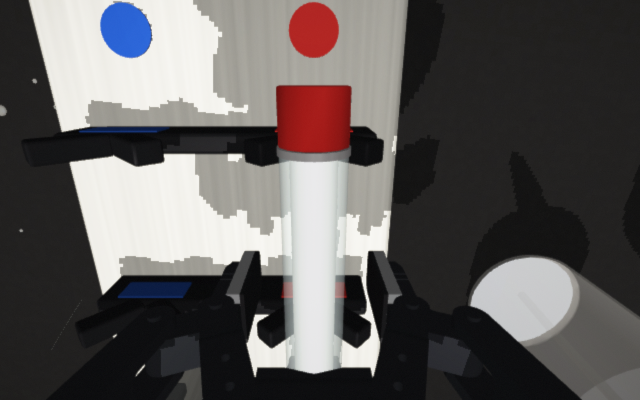

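Emit:
arm_command --motion '[{"x": 0, "y": 0, "z": -15, "rx": 0, "ry": 0, "rz": 0, "hand": -0.2}, {"x": 0, "y": 0, "z": -45, "rx": 0, "ry": 0, "rz": 0, "hand": -0.2}, {"x": 0, "y": 0, "z": -95, "rx": 0, "ry": 0, "rz": 0, "hand": -1}, {"x": 0, "y": -10, "z": -140, "rx": 0, "ry": 0, "rz": 0, "hand": -1}, {"x": 0, "y": -20, "z": -160, "rx": 0, "ry": 0, "rz": 0, "hand": -1}, {"x": 0, "y": -20, "z": -160, "rx": 0, "ry": 0, "rz": 0, "hand": -1}]'

```text
clock: 15.35
tcp_pos: [0.5461, -0.2206, 0.2082]
orientation: [0.005, 0.669, 0.743, -0.002]
wrist_force: [0.4, -0.2, -0.8]
finger_gap: 0.0853
```

Run:
```python
from h import *
look(GR,'wp8.png')
im=cv2.imread('pics/wp8.png');cv2.imwrite('pics/wp8c.png',cv2.resize(im[60:330,200:440],None,fx=2.2,fy=2.2,interpolation=cv2.INTER_CUBIC))
go(BLUE,4.4,42,back=.1)
```

```text
t 15.45 F [-0.08  0.29 -0.41 -0.02  0.03 -0.  ] tcp [ 0.5453 -0.2199  0.205 ] 0.08541246602585477
axis [ 0.5633 -0.2079  0.0623] elev 0.29 left end 0.0705
shift mm [401.   75.2  41.3] rot deg [-0.6  42.4   1.52] tcp [0.5782 0.1865 0.1608] from [ 0.5453 -0.2199  0.205 ]
```

View pics/wp8c.png

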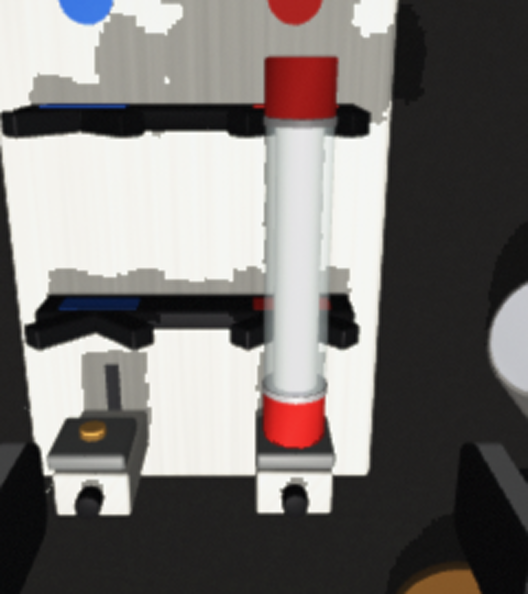

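Emit:
arm_command --motion '[{"x": 30, "y": 3, "z": 0, "rx": 0, "ry": 0, "rz": 0, "hand": -1}, {"x": 80, "y": 12, "z": 0, "rx": 0, "ry": 4, "rz": 0.2, "hand": -1}, {"x": 135, "y": 22, "z": 0, "rx": -0.1, "ry": 10, "rz": 0.4, "hand": -1}, {"x": 190, "y": 33, "z": 2, "rx": -0.2, "ry": 18, "rz": 0.7, "hand": -1}, {"x": 245, "y": 44, "z": 8, "rx": -0.3, "ry": 26, "rz": 1, "hand": -1}, {"x": 300, "y": 55, "z": 18, "rx": -0.5, "ry": 33, "rz": 1.2, "hand": -1}, {"x": 355, "y": 66, "z": 30, "rx": -0.6, "ry": 39, "rz": 1.5, "hand": -1}, {"x": 401, "y": 75, "z": 41, "rx": -0.6, "ry": 42.2, "rz": 1.5, "hand": -1}, {"x": 401, "y": 75, "z": 41, "rx": -0.6, "ry": 42.2, "rz": 1.5, "hand": -1}, {"x": 401, "y": 75, "z": 41, "rx": -0.6, "ry": 42.2, "rz": 1.5, "hand": -1}]'

```text
clock: 16.7
tcp_pos: [0.5774, 0.1865, 0.1602]
orientation: [-0.263, 0.635, 0.686, 0.241]
wrist_force: [0.0, -0.0, 0.1]
finger_gap: 0.0853
```

Run:
```python
from h import *
p=viewer.read_camera('wrist');save(p,'wb1.png');go(BLUE,4.4,42);print(get_state()['joint_pos'].round(3),get_state()['clock'])
```

```text
shift mm [  0.7   0.4 100.3] rot deg [-0.05  0.21 -0.03] tcp [0.573  0.2532 0.0865] from [0.5779 0.186  0.1608]
[-0.158  0.482 -0.078  1.217  0.705  1.26 ] 16.75
```

View pics/wb1.png

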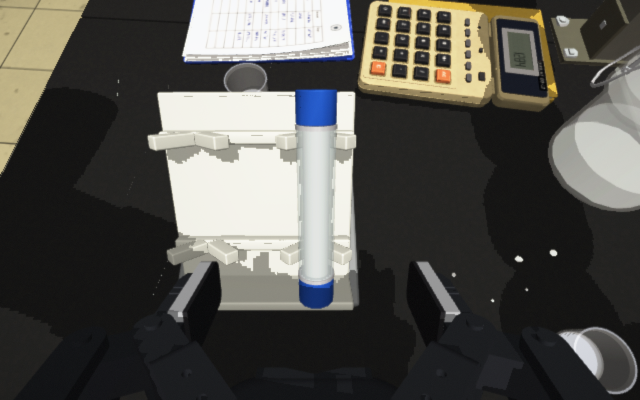

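Blue tube is centred between the jaws (column 316). I'll descend and grip.

Emit:
arm_command --motion '[{"x": 0, "y": 0, "z": 40, "rx": 0, "ry": 0, "rz": 0, "hand": -1}, {"x": 0, "y": 0, "z": 80, "rx": 0, "ry": 0, "rz": 0, "hand": -1}, {"x": 0.5, "y": 0.5, "z": 99, "rx": 0, "ry": 0, "rz": 0, "hand": -1}, {"x": 0.5, "y": 0.5, "z": 99, "rx": 0, "ry": 0, "rz": 0, "hand": -1}, {"x": 0.5, "y": 0.5, "z": 99, "rx": 0, "ry": 0, "rz": 0, "hand": -1}]'

```text
clock: 17.38
tcp_pos: [0.5743, 0.2516, 0.0888]
orientation: [-0.261, 0.635, 0.685, 0.243]
wrist_force: [0.1, -0.4, -0.3]
finger_gap: 0.0854
```

Emit:
arm_command --motion '[{"x": 0, "y": 0, "z": 0, "rx": 0, "ry": 0, "rz": 0, "hand": 1}, {"x": 0, "y": 0, "z": 0, "rx": 0, "ry": 0, "rz": 0, "hand": 1}, {"x": 0, "y": 0, "z": 0, "rx": 0, "ry": 0, "rz": 0, "hand": 1}, {"x": 0, "y": 0, "z": 0, "rx": 0, "ry": 0, "rz": 0, "hand": 1}, {"x": 0, "y": 0, "z": 0, "rx": 0, "ry": 0, "rz": 0, "hand": 1}, {"x": 0, "y": 0, "z": 0, "rx": 0, "ry": 0, "rz": 0, "hand": 1}]' --force 30

```text
clock: 18.12
tcp_pos: [0.5737, 0.2523, 0.0881]
orientation: [-0.261, 0.635, 0.686, 0.243]
wrist_force: [0.8, -3.9, 3.5]
finger_gap: 0.027
```

Emit:
arm_command --motion '[{"x": 0, "y": 0, "z": -20, "rx": 0, "ry": 0, "rz": 0, "hand": 1}, {"x": 0, "y": 0, "z": -55, "rx": 0, "ry": 0, "rz": 0, "hand": 1}, {"x": 0, "y": 0, "z": -90, "rx": 0, "ry": 0, "rz": 0, "hand": 1}, {"x": 0, "y": 0, "z": -90, "rx": 0, "ry": 0, "rz": 0, "hand": 1}]'

```text
clock: 18.62
tcp_pos: [0.5792, 0.1917, 0.1561]
orientation: [-0.261, 0.635, 0.685, 0.243]
wrist_force: [0.5, -0.0, -1.2]
finger_gap: 0.0269
```

Run:
```python
from h import *
p=viewer.read_camera('wrist');save(p,'wb2.png')
go(GB+CY*.006+[0,0,.06],5.96,0);s=get_state();print(s['finger_gap'],s['wrist_force'],s['clock'])
```

```text
shift mm [-328.7 -135.8 -224.3] rot deg [  0.6  -41.79  -1.52] tcp [ 0.4729 -0.2113  0.103 ] from [0.5783 0.1924 0.1548]
0.02687556159698454 [ 0.41459853 -0.22689527 -1.31297801] 18.675
```

View pics/wb2.png

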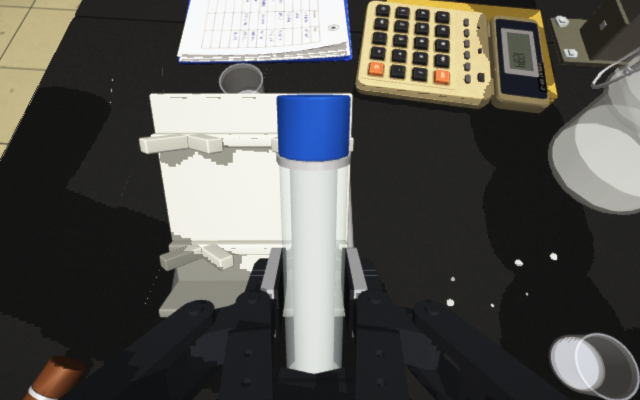

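Emit:
arm_command --motion '[{"x": -20, "y": -8, "z": -18, "rx": 0, "ry": -2, "rz": 0, "hand": 1}, {"x": -60, "y": -24, "z": -48, "rx": 0.1, "ry": -8, "rz": -0.3, "hand": 1}, {"x": -105, "y": -44, "z": -80, "rx": 0.2, "ry": -15, "rz": -0.6, "hand": 1}, {"x": -150, "y": -62, "z": -112, "rx": 0.4, "ry": -22, "rz": -0.8, "hand": 1}, {"x": -195, "y": -80, "z": -142, "rx": 0.5, "ry": -29, "rz": -1.1, "hand": 1}, {"x": -240, "y": -99, "z": -171, "rx": 0.6, "ry": -35, "rz": -1.4, "hand": 1}, {"x": -285, "y": -118, "z": -200, "rx": 0.6, "ry": -40, "rz": -1.5, "hand": 1}, {"x": -316, "y": -131, "z": -218, "rx": 0.6, "ry": -42, "rz": -1.5, "hand": 1}, {"x": -329, "y": -136, "z": -224, "rx": 0.6, "ry": -42, "rz": -1.5, "hand": 1}, {"x": -329, "y": -136, "z": -224, "rx": 0.6, "ry": -42, "rz": -1.5, "hand": 1}]'

```text
clock: 19.92
tcp_pos: [0.4721, -0.2104, 0.1013]
orientation: [-0.0, 0.669, 0.743, -0.001]
wrist_force: [0.8, 0.1, -0.8]
finger_gap: 0.0269
```

Run:
```python
from h import *
look(GB+[0,0,.06],'wb3.png')
```

```text
t 20.025 F [-0.46 -0.47 -0.63  0.04 -0.04  0.02] tcp [ 0.4727 -0.2099  0.102 ] 0.026721213369240764
axis [ 0.4727 -0.2173  0.1181] elev 0.36 left end 0.0862
```

View pics/wb3.png

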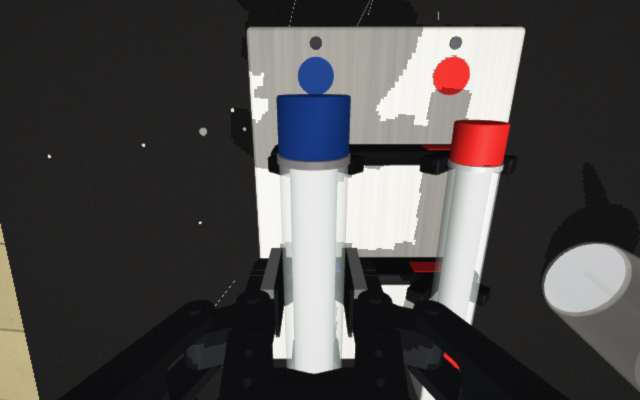

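Emit:
arm_command --motion '[{"x": 0, "y": 1, "z": 20, "rx": 0, "ry": -0.3, "rz": 0, "hand": 1}, {"x": 0, "y": 1, "z": 42, "rx": 0, "ry": -0.3, "rz": 0, "hand": 1}, {"x": 0, "y": 1, "z": 50, "rx": 0, "ry": -0.3, "rz": 0, "hand": 1}, {"x": 0, "y": 1, "z": 54, "rx": 0, "ry": -0.3, "rz": 0, "hand": 1}, {"x": 0, "y": 1, "z": 54, "rx": 0, "ry": -0.3, "rz": 0, "hand": 1}]'

```text
clock: 20.65
tcp_pos: [0.474, -0.211, 0.0489]
orientation: [0.003, 0.669, 0.743, -0.003]
wrist_force: [0.1, 0.2, -1.5]
finger_gap: 0.0269
```

Emit:
arm_command --motion '[{"x": 0, "y": 0, "z": 1, "rx": 0, "ry": 0, "rz": 0, "hand": 1}, {"x": 0, "y": 0, "z": 1, "rx": 0, "ry": 0, "rz": 0, "hand": 1}]'

```text
clock: 20.9
tcp_pos: [0.4739, -0.2114, 0.048]
orientation: [0.003, 0.669, 0.743, -0.003]
wrist_force: [-0.6, -0.4, -2.0]
finger_gap: 0.0267
```

Run:
```python
from h import *
look(GB,'wb4.png')
```

```text
t 21.0 F [-0.28  0.46 -1.16 -0.01  0.03 -0.  ] tcp [ 0.4738 -0.2113  0.0478] 0.027230977347052886
axis [ 0.4739 -0.2173  0.0643] elev -0.1 left end 0.085
```

Emit:
arm_command --motion '[{"x": 0, "y": 0, "z": 1.4, "rx": 0, "ry": 0, "rz": 0, "hand": 1}, {"x": -4, "y": 0, "z": 1.4, "rx": 0, "ry": 0, "rz": 0, "hand": 1}, {"x": -8, "y": 0, "z": 1.4, "rx": 0, "ry": 0, "rz": 0, "hand": 1}, {"x": -11, "y": 0, "z": 1.4, "rx": 0, "ry": 0, "rz": 0, "hand": 1}, {"x": -12, "y": 0, "z": 1.4, "rx": 0, "ry": 0, "rz": 0, "hand": 1}, {"x": -12, "y": 0, "z": 1.4, "rx": 0, "ry": 0, "rz": 0, "hand": 1}]'

```text
clock: 21.75
tcp_pos: [0.475, -0.2233, 0.0462]
orientation: [0.003, 0.669, 0.743, -0.003]
wrist_force: [1.3, -0.4, -0.8]
finger_gap: 0.0267
```

Run:
```python
from h import *
look(GB,'wb5.png')
```

```text
t 21.85 F [ 0.72 -0.12 -1.14 -0.02 -0.1  -0.05] tcp [ 0.4749 -0.2232  0.0463] 0.027127035145008135
axis [ 0.4738 -0.2173  0.0627] elev -0.01 left end 0.0731
```

Emit:
arm_command --motion '[{"x": -1, "y": 0, "z": 0, "rx": 0, "ry": 0, "rz": 0, "hand": 1}, {"x": -1, "y": 0, "z": 0, "rx": 0, "ry": 0, "rz": 0, "hand": 1}]'

```text
clock: 22.1
tcp_pos: [0.475, -0.224, 0.0462]
orientation: [0.003, 0.669, 0.743, -0.003]
wrist_force: [0.6, 0.9, -0.5]
finger_gap: 0.0269
```

Emit:
arm_command --motion '[{"x": -0.8, "y": 0, "z": 0, "rx": 0, "ry": 0, "rz": 0, "hand": 1}, {"x": -0.8, "y": 0, "z": 0, "rx": 0, "ry": 0, "rz": 0, "hand": 1}]'

```text
clock: 22.35
tcp_pos: [0.4751, -0.2249, 0.0462]
orientation: [0.003, 0.669, 0.743, -0.003]
wrist_force: [0.2, 0.7, -1.3]
finger_gap: 0.027
```

Emit:
arm_command --motion '[{"x": -0.5, "y": 0, "z": 0, "rx": 0, "ry": 0, "rz": 0, "hand": 1}, {"x": -0.5, "y": 0, "z": 0, "rx": 0, "ry": 0, "rz": 0, "hand": 1}]'

```text
clock: 22.6
tcp_pos: [0.4751, -0.2254, 0.0462]
orientation: [0.003, 0.669, 0.743, -0.003]
wrist_force: [-0.2, -0.0, -1.0]
finger_gap: 0.027
```

Run:
```python
from h import *
look(GB,'wb6.png')
```

```text
t 22.7 F [ 0.19  0.28 -1.54  0.1  -0.01 -0.01] tcp [ 0.4751 -0.2254  0.0462] 0.02723766724095305
axis [ 0.4737 -0.2173  0.0627] elev 0.08 left end 0.0709
```

Emit:
arm_command --motion '[{"x": -0.5, "y": 0, "z": 0, "rx": 0, "ry": 0, "rz": 0, "hand": 1}, {"x": -0.5, "y": 0, "z": 0, "rx": 0, "ry": 0, "rz": 0, "hand": 1}]'

```text
clock: 22.95
tcp_pos: [0.4752, -0.2259, 0.0462]
orientation: [0.003, 0.669, 0.743, -0.003]
wrist_force: [-0.3, 0.9, -1.5]
finger_gap: 0.027
```

Emit:
arm_command --motion '[{"x": -0.5, "y": 0, "z": 0, "rx": 0, "ry": 0, "rz": 0, "hand": 1}, {"x": -0.5, "y": 0, "z": 0, "rx": 0, "ry": 0, "rz": 0, "hand": 1}]'

```text
clock: 23.2
tcp_pos: [0.4752, -0.2261, 0.0462]
orientation: [0.003, 0.669, 0.743, -0.003]
wrist_force: [-0.9, 2.6, -0.1]
finger_gap: 0.0269
```

Run:
```python
from h import *
look(GB,'wb7.png')
```

```text
t 23.3 F [ 0.85  2.77  0.41  0.48 -0.07 -0.02] tcp [ 0.4752 -0.2261  0.0462] 0.027080330131966056
axis [ 0.4737 -0.2173  0.0626] elev 0.1 left end 0.0703
```

Emit:
arm_command --motion '[{"x": 0, "y": 0, "z": 0.4, "rx": 0, "ry": 0, "rz": 0, "hand": 1}, {"x": 0, "y": 0, "z": 0.4, "rx": 0, "ry": 0, "rz": 0, "hand": 1}]'

```text
clock: 23.55
tcp_pos: [0.4753, -0.2262, 0.046]
orientation: [0.003, 0.669, 0.743, -0.003]
wrist_force: [1.0, 3.2, 2.0]
finger_gap: 0.0269
```

Run:
```python
from h import *
look(GB,'wb8.png')
```

```text
t 23.65 F [ 0.18  3.78  3.01  0.69 -0.05 -0.07] tcp [ 0.4753 -0.2262  0.046 ] 0.026994789469942618
axis [ 0.4738 -0.2173  0.0625] elev 0.14 left end 0.0701
```

Emit:
arm_command --motion '[{"x": 0, "y": 0, "z": 0, "rx": 0, "ry": 0, "rz": 0, "hand": 0.1}, {"x": 0, "y": 0, "z": 0, "rx": 0, "ry": 0, "rz": 0, "hand": -0.2}, {"x": 0, "y": 0, "z": 0, "rx": 0, "ry": 0, "rz": 0, "hand": -0.2}, {"x": 0, "y": 0, "z": 0, "rx": 0, "ry": 0, "rz": 0, "hand": -0.2}]'

```text
clock: 24.15
tcp_pos: [0.4752, -0.2266, 0.0458]
orientation: [0.003, 0.669, 0.743, -0.003]
wrist_force: [0.3, 0.7, -0.3]
finger_gap: 0.0512
```

Emit:
arm_command --motion '[{"x": 0, "y": 0, "z": -15, "rx": 0, "ry": 0, "rz": 0, "hand": -0.2}, {"x": 0, "y": 0, "z": -45, "rx": 0, "ry": 0, "rz": 0, "hand": -0.2}, {"x": 0, "y": 0, "z": -95, "rx": 0, "ry": 0, "rz": 0, "hand": -0.2}, {"x": 10, "y": 20, "z": -140, "rx": 0, "ry": 0, "rz": 0, "hand": -1}, {"x": 10, "y": 40, "z": -160, "rx": 0, "ry": 0, "rz": 0, "hand": -1}, {"x": 10, "y": 40, "z": -160, "rx": 0, "ry": 0, "rz": 0, "hand": -1}, {"x": 10, "y": 40, "z": -160, "rx": 0, "ry": 0, "rz": 0, "hand": -1}]'

```text
clock: 25.02
tcp_pos: [0.513, -0.2106, 0.2051]
orientation: [0.002, 0.669, 0.743, -0.003]
wrist_force: [0.0, -0.3, -0.0]
finger_gap: 0.0855
```

Run:
```python
from h import *
look(GB,'wb9.png');look(GR,'wb9.png')
im=cv2.imread('pics/wb9.png');cv2.imwrite('pics/wb9c.png',cv2.resize(im[60:330,180:460],None,fx=2.2,fy=2.2,interpolation=cv2.INTER_CUBIC))
p=viewer.read_camera('side');save(p,'s9.png');p=viewer.read_camera('top');save(p,'t9.png')
a=cv2.imread('pics/s9.png')[110:330,240:480];cv2.imwrite('pics/s9c.png',cv2.resize(a,None,fx=2.7,fy=2.7,interpolation=cv2.INTER_CUBIC))
```

```text
t 25.125 F [ 0.14 -0.49  0.18  0.02  0.01  0.  ] tcp [ 0.5125 -0.2105  0.2044] 0.0855264394573951
axis [ 0.4736 -0.2173  0.0625] elev 0.21 left end 0.0702
t 25.225 F [ 0.01  0.18 -0.24  0.    0.08 -0.01] tcp [ 0.5128 -0.2107  0.2046] 0.08539256982209979
axis [ 0.5633 -0.2079  0.0624] elev 0.27 left end 0.0708
```

View pics/wb9c.png

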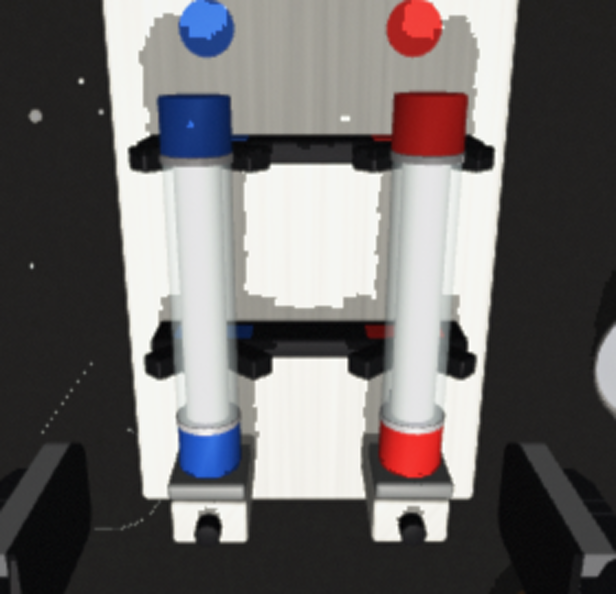

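View pics/s9c.png

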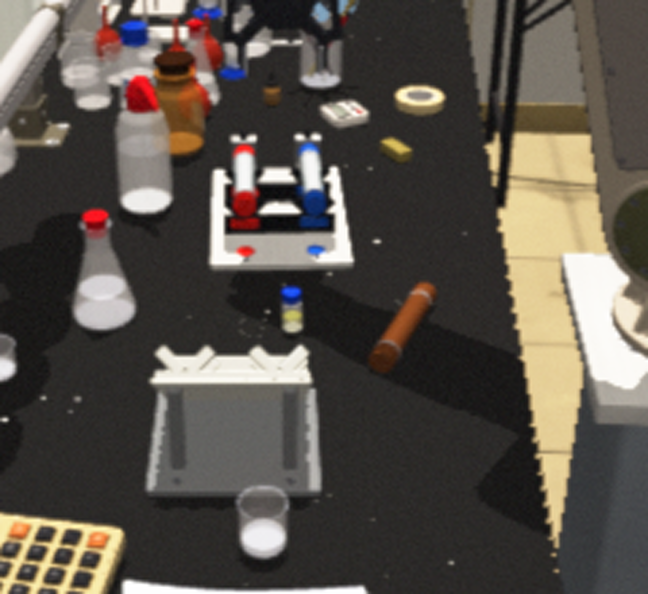

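View pics/t9.png

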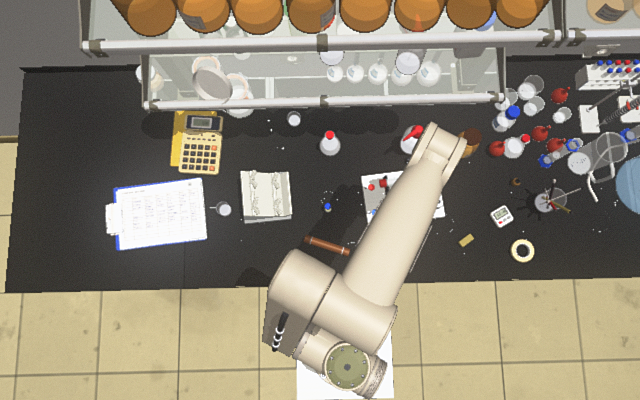

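Run:
```python
from h import *
O=np.array([.5183,-.2126]);xv=np.array([CY[1],-CY[0]]);yv=CY[:2]
def an(w,n):
    lx=(w[...,:2]-O)@xv;ly=(w[...,:2]-O)@yv;z=w[...,2]
    for s,c in [(1,'red'),(-1,'blue')]:
        b=(abs(lx-s*.045)<.019)&(ly<-.075)&(ly>-.11)
        f=b&(z>.05)&(z<.072)&(abs(lx-s*.045)>.009); t=b&(z>.077)&(z<.083)
        f&=(ly>-.097)
        print(n,c,'face',f.sum(),np.median(ly[f]).round(4),ly[f].std().round(4),'top front edge',np.percentile(ly[t],[95,98]).round(4))
an(np.load('/tmp/wcr.npz')['w'],'before')
p=viewer.read_camera('wrist');an(cloud(p),'now')
w=cloud(p);lx=(w[...,:2]-O)@xv;ly=(w[...,:2]-O)@yv
for s,c in [(1,'red'),(-1,'blue')]:
    m=colmask(p['image'],c)&(abs(lx-s*.045)<.004)&(ly<-.05)&(w[...,2]>.068)
    m2=colmask(p['image'],c)&(abs(lx-s*.045)<.004)&(ly>.03)&(ly<.09)&(w[...,2]>.068)
    print(c,'right end',np.percentile(ly[m],[1,3]).round(4),'left',np.percentile(ly[m2],[97,99]).round(4))
```

```text
before red face 126 -0.0892 0.001 top front edge [-0.0887 -0.0885]
before blue face 121 -0.0898 0.0009 top front edge [-0.0894 -0.0892]
now red face 168 -0.0883 0.0049 top front edge [-0.084  -0.0775]
now blue face 171 -0.0891 0.0052 top front edge [-0.082 -0.078]
red right end [-0.089  -0.0888] left [0.0708 0.0709]
blue right end [-0.0891 -0.0889] left [0.0702 0.0702]
```

```bash
python3 -c "
from h import *
print(hand_in(),get_state()['clock'])"
```

```text
the job is handed in; nothing more can be done
the job is handed in; nothing more can be done
```

Both tubes are off the rack and lying in their own-colour grooves, released, each against its plate. I handed the job in at about 25 s of the 54 s allowed.

- **Level and seated:** the last fits put the axes at z = 62.4 mm (red) and 62.5 mm (blue), against 62 mm nominal. Both tubes are within 0.3° of level.
- **Against the plates:** I stopped each slide when the wrist force along the groove rose, at 2.4 N for red and 2.8 N for blue. After lowering into the notches it read 2.8 N and 3.8 N, which is at most about 0.6 mm of plate travel. On release the tubes did not move by more than about 0.4 mm.
- **Contact check:** the tube ends sit 70.8 mm (red) and 70.2 mm (blue) from the groove middle. That puts their right ends at the plate faces measured beforehand, −89.2 and −89.8 mm.
- **Bystanders:** the last pictures show the vial, the flask, the wash bottle, the beaker and the brown look-alike still in place.

**What went less well or was not confirmed:**
- **Button state:** it cannot be read directly, so "pressed in" is inferred from the contact force and geometry.
- **Red slide:** on the first part, before it reached the plate, the red tube pressed too hard into the notches (5–6 N down, 5 N friction). I eased it up before the final approach.
- **Blue plate estimate:** a coarse first estimate of the blue plate was about 0.9 mm off the touch result. A cleaner measurement then agreed with it.

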